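Cure a printed cap: load the drawer, shut it, hold the lamp shutter open at its line

TASK

The six-sided printed cap on the mat needs curing: set it down (do not drop it) flat and recess side up in the middle of the round plate in the curing unit's open drawer, let go of it and slide the drawer fully shut without slamming. Only when the drawer is shut, pull the lamp shutter out by its knob, against its spring, until the front shoulder of the blade stands at the middle of the three lines on the deck, and keep it there: the program finishes while still holding the knob, with the shoulder at that line. Leave the round cap, scraper and bottle where they are.

Things in the scene. Friction and masses are not known exactly. Their poses are not given: they have to be found in the camera images.
- hex_cap: part to cure: dark grey printed cap, regular hexagon 54 mm across flats, 24 mm high (sides straight for 19 mm, then stepped in), 42-84 g; 2 mm thick, 24 mm wide ribbed pads on three alternate sides (56 mm over pad and the flat facing it), triangular recess outlined on top. Origin: centre of underside, z up to the recess; pads face its +y and 120 degrees either side. Lies on a 3 mm mat
- round_cap: not to be moved: a round cap of the same grey resin, 54 mm across, 24 mm high, on the same mat; the two caps may have changed places. Origin: centre of the underside
- scraper: not to be moved: flat orange plastic scraper, 145 mm long, 56 mm wide at the blade, 6 mm thick, on the table beyond the mat; origin near its middle
- resin_bottle: not to be moved: black resin bottle with paper label, 76 mm across, 188 mm high, white cap; origin: centre of the underside
- station: curing unit, fixed: grey chamber 280 deep (its x), 250 wide (y), 105 mm high; on the rear of its flat top (deck) a white lamp head 220 wide, up to 236 mm high. Origin: centre of underside; its -x is the front, the way drawer and shutter come out (about the world's -y, give or take 0.2 rad). Chamber front at its x = -140 mm, head front at -62 mm; the deck between holds only the shutter
- drawer (a joint): how far the drawer is out (m): 0 shut, at most 0.24, starts 0.21 to 0.235; shuts towards the unit's +x; stays where left, 2 N friction, some damping. White panel 12 thick, 244 wide, 12 to 100 mm above the table, meets the chamber's front when shut; tray behind it 200 wide, 250 mm long inside, walls up to 66 mm above the table
- plate_top (a point): centre of the top of the round steel plate (110 mm across, 5 mm above the tray's floor, 25 mm above the table) fixed in the drawer, 118 mm behind the drawer panel's back; moves with the drawer; axes as the unit's
- drawer_bar (a point): middle of the drawer's bar handle: round bar about 10 mm thick, 120 mm long, level, along the unit's y, 35 mm in front of the panel, 72 mm above the table; moves with the drawer
- shutter_travel (a joint): how far the shutter is pulled out (m) along the unit's -x: 0 = shut, 0.020, 0.040 and 0.060 at the three lines, stop at 0.066. A spring draws it back: about 4 N at 0, 8 N at 0.040, 11 N at the stop; it snaps shut if let go
- shutter: the shutter: thin steel blade with an upright black knob 38 mm high on its front tongue; the knob is 20 mm across from 10 to 36 mm above its foot, on a 14 mm neck. Origin: centre of the knob's foot, on the tongue's top, 108.5 mm above the table; moves with the shutter; 64 mm in front of the lamp head when shut; space all round it above the blade but for the head behind
- shutter_shoulder (a point): middle of the front shoulder of the steel shutter blade, where the 64 mm wide blade narrows to a 36 mm tongue, 3.5 mm above the deck; 52 mm behind the knob's axis; this edge is read against the lines
- middle_line (a point): middle of the second of the three dark lines scribed across the deck (fixed to the unit, on the deck, 105 mm above the table); the lines lie 20 mm apart, parallel to the front, on both sides of the tongue; the shoulder is over this line when the shutter is out by 0.040
Things that resemble listed ones, but are neither listed nor needed, are in the scene too. What is shaped like the hex_cap but red or turquoise is not meant.

How it is judged:
By the outcome, as a careful person would: the job done as asked, in the order asked, and still so for the second after the job is handed in, while the arm keeps its last pose, push and grip.
It also fails if it takes over 72 s, if anything falls off the work surface, if the arm or the gripper's body presses on something with over 40 N, if the wrist force passes 120 N, or if a joint passes its speed limit or range.

ROBOT

A 7-joint arm with a two-finger parallel gripper is mounted at the origin on the work surface. World frame = base frame: x ahead of the robot, y to its left, z up, the work surface at z = 0. Lengths are in m, angles in degrees, forces in N, time in s.
With the tool pointing down it reaches from about 0.425 to 0.875 m from the base axis. Payload 4.7 kg.
Tool frame: the origin (TCP) lies midway between the tips of the shut fingers; the grasp point (between the pads) lies 19 mm behind it (env.grip_point_offset is the distance from the TCP to the grasp point, in m); z points along the fingers, y is the line along which they close (so a half turn about z gives the same grasp; the last joint's range is limited). The gripper opens to 87 mm and grips with 3 to 60 N. Pads are 19 mm wide; open, the fingers measure 117 mm over their backs; the gripper's body (75 mm by 190 mm) begins 51 mm behind the grasp point.
Start: joints at [76.725, 18.392, -4.016, 83.108, 1.295, 78.541, -3.26], TCP at [0.158, -0.63, 0.223] pointing down, gripper open.
Joint ranges: [-163.93, 163.93], [-17.29, 119.83], [-79.2, 71.16], [3.27, 140.29], [-89.18, 269.18], [5.43, 117.66], [-154.24, 154.24]. Speed limits (degrees/s): [147.25, 147.25, 180, 180, 180, 180, 180].

INTERFACE

Orientations are given as [roll, pitch, yaw] about the fixed x, y, z axes, in that order (R = Rz(yaw) Ry(pitch) Rx(roll)).
In Python, from cell import env gives the robot as it stands.
- The arm moves only by the shell command python3 -m jog 'ROWS' [FORCE]. ROWS is JSON, a list of rows, each a list of 7 numbers: the shift along the tool's x, y, z in m, then the turn, a rotation vector about the tool's x, y, z in rad, then the finger opening in m, from 0 to 0.087. A call has 1 to 12 rows; each row shifts and turns the commanded pose from where the row before left it, along the tool's axes as they then stand; what a row does not reach is not made up. A row lasts 1/12 s, in which the tool goes at most 41.7 mm and 7.16 degrees, less where a joint would pass 70% of its speed; a pose out of reach is approached as far as the arm can. A call is refused whole if a number of a shift passes 0.0417 or a number of a turn 0.125, either way. A call with a gripper value outside its range is refused whole. The fingers move at their own pace and stop on an object; FORCE is the grip in N (left out, the last holds). Time passes only in rows, so rows that do not move let the fingers close. It gives the time, the measured TCP pose, the force, the opening and the grip force at its end, in the units of the state.
- env.get_obs(): the state, without advancing time (a new reading comes with each control period).
- env.read_camera(name): name is "side" or "top"; returns the picture (400x640x3 uint8, blue, green, red); there is no depth.
- env.get_calibration(name): a dict with "fov_y" (degrees; the focal length in pixels is half the picture's height over the tangent of half this angle, whatever the lens; pixels are square), "cx", "cy" (the principal point, pixels), "k1" (the pictures are not rectified: a ray, as slopes to the right and down, at radius r is drawn at 1 + k1 r^2 times it, then the intrinsics apply), "pose" (4x4, takes a point from camera to world coordinates). Camera axes: x right, y up, looking along -z (the intrinsics and any distortion apply to the point x, -y, -z); pixel columns grow to the right and rows downward; lengths in m; the calibration is good to about 2 mm. A picture is of the moment at which its call begins. get_calibration takes no time and is no camera call.
- env.sign_off(): hands the job in; it is judged then, once.
The state is a dict: "time_s": time; "qpos": joint angles; "joint_velocities": joint speeds; "effort": joint torques, N m; "tool_pos": TCP position; "tool_rot": TCP orientation; "force": force on the tool from outside, world axes, zero at the start; "wrist_torque": the same for the moment, N m; "grip_width": finger opening in m; "grasp_force": force on a finger pad.
Only numpy, scipy, OpenCV 4.12 (cv2) and the standard library are available. Lean on these libraries where they do the work, as an engineer would, in place of code of your own. Each camera call takes 0.05 s, during which the arm holds its last target. There are 200 camera calls.

## Working session

There is one attempt and no reset: what is moved stays moved. The work goes in short steps, Python scripts to look and compute and a shell command to move; the robot and the scene stay as the last step left them, time stands still between calls to the robot, and variables do not carry over. Pictures are saved under pics/ and viewed, at most 10 in all, crops included, and the job is handed in when it is done.

```bash
ls; mkdir -p pics
python3 - <<'E'
from cell import env
import cv2
for n in("top","side"):
    im=env.read_camera(n); cv2.imwrite(f"pics/{n}0.png",im)
    c=env.get_calibration(n); print(n,c)
o=env.get_obs(); print(o)
E
```

```text
pics
top {'fov_y': 51.70157312511102, 'cx': 322.8621806036768, 'cy': 193.17291798588667, 'k1': 0.01692972109435906, 'pose': array([[ 0.04648186,  0.97102119, -0.23442969,  0.30337659],
       [-0.99891758,  0.04476966, -0.01262322, -0.07307442],
       [-0.00176208,  0.23476269,  0.97205112,  1.01045829],
       [ 0.        ,  0.        ,  0.        ,  1.        ]])}
side {'fov_y': 55.281377910161424, 'cx': 323.0082250449727, 'cy': 201.9595791474387, 'k1': -0.06909142665530937, 'pose': array([[-5.77882636e-01, -7.69127701e-01,  2.72936328e-01,
         8.04423647e-01],
       [ 8.16119568e-01, -5.44315226e-01,  1.94087056e-01,
         1.28476016e-01],
       [-7.14332022e-04,  3.34908218e-01,  9.42250484e-01,
         1.11278973e+00],
       [ 0.00000000e+00,  0.00000000e+00,  0.00000000e+00,
         1.00000000e+00]])}
{'time_s': 0.1, 'qpos': array([76.72650274, 18.43631181, -4.0154307 , 83.16741158,  1.29468898,
       78.54220461, -3.25888479]), 'joint_velocities': array([-0.00810248, -0.08012343,  0.03573671, -0.13526104,  0.0246341 ,
       -0.01509228,  0.00110418]), 'effort': array([-2.09944765e-04, -4.92569840e+01, -4.05855132e-01, -3.13401318e+01,
       -6.41035382e-02,  3.93830391e-02,  7.17072635e-05]), 'tool_pos': array([ 0.1579753 , -0.62999443,  0.22155827]), 'tool_rot': array([-1.79899288e+02,  5.21644304e-03,  1.40840429e+01]), 'force': array([-0.94754591,  0.29573023, -0.17226785]), 'wrist_torque': array([ 0.01334584, -0.03839436,  0.01287612]), 'grasp_force': 0.0, 'grip_width': 0.08727611024988317}
```

View pics/top0.png

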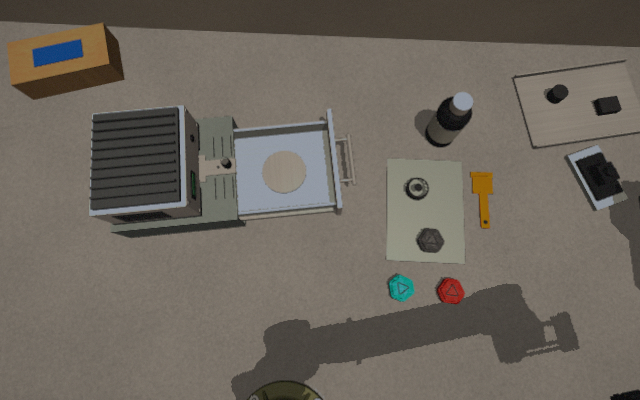

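View pics/side0.png

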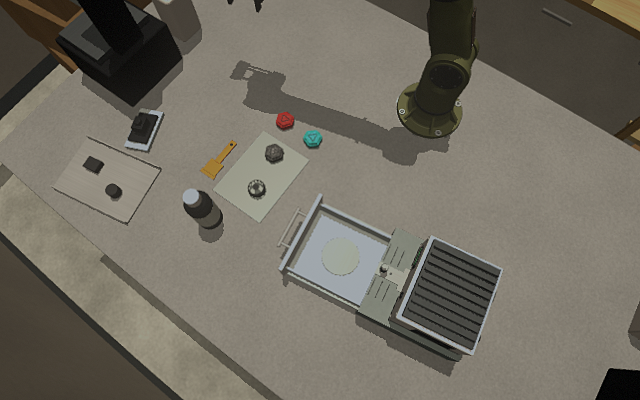

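The top view shows the hex cap at (430,240), the round cap at (417,188), the plate at (284,172), the bar at about (347,160) and the knob at about (226,162). In the side view the hex cap is at (274,153), the plate at (340,256) and the knob at (383,268). Next I'll crop in for precise pixels.

```bash
cat > h.py <<'E'
import numpy as np, cv2
from cell import env
from scipy.optimize import least_squares
C={n:env.get_calibration(n) for n in("top","side")}
def proj(n,P):
    c=C[n]; T=c["pose"]; p=(np.atleast_2d(P)-T[:3,3])@T[:3,:3]
    f=200/np.tan(np.radians(c["fov_y"]/2)); s=np.c_[p[:,0],-p[:,1]]/-p[:,2:]
    s=s*(1+c["k1"]*(s**2).sum(1,keepdims=True)); return s*f+[c["cx"],c["cy"]]
def at(n,uv,z):
    return least_squares(lambda q:(proj(n,[q[0],q[1],z])-uv)[0],[.4,-.1]).x
def crop(im,x0,y0,w,h,k):
    return cv2.resize(im[y0:y0+h,x0:x0+w],None,fx=k,fy=k,interpolation=cv2.INTER_CUBIC)
E
python3 - <<'E'
from h import *
t=cv2.imread("pics/top0.png");s=cv2.imread("pics/side0.png")
a=crop(t,385,150,80,120,5); b=crop(s,235,125,80,80,5); b=cv2.copyMakeBorder(b,0,200,0,0,cv2.BORDER_CONSTANT)
a=cv2.convertScaleAbs(a,alpha=1.6);b=cv2.convertScaleAbs(b,alpha=1.6)
cv2.imwrite("pics/c1.png",np.hstack([a,b]))
a=crop(t,190,100,170,130,4.5); cv2.imwrite("pics/c2.png",cv2.convertScaleAbs(a,alpha=1.2))
print(at("top",(430,240),.027),at("side",(274,153),.027),at("top",(284,172),.025),at("side",(340,256),.025))
E
```

```text
[ 0.43771196 -0.32050342] [ 0.445238   -0.31712639] [0.5906952  0.03877773] [0.59594607 0.03991273]
```

View pics/c1.png

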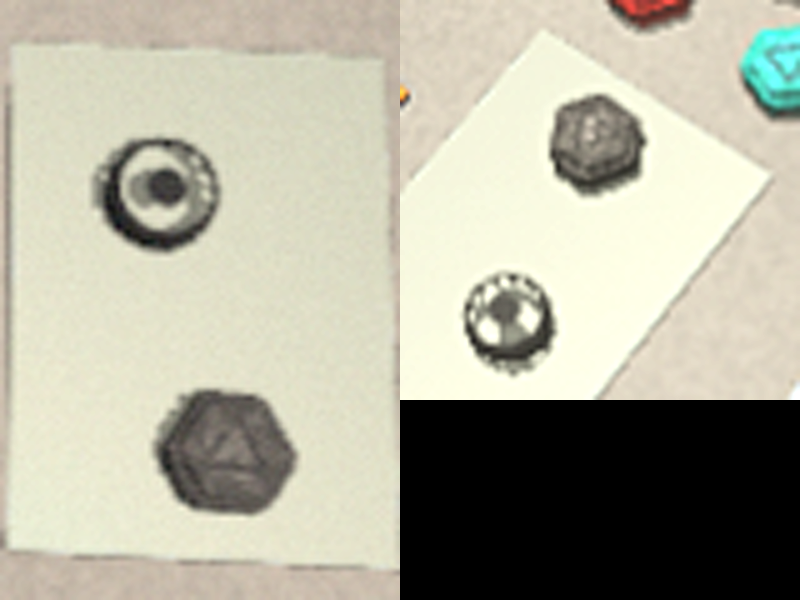

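View pics/c2.png

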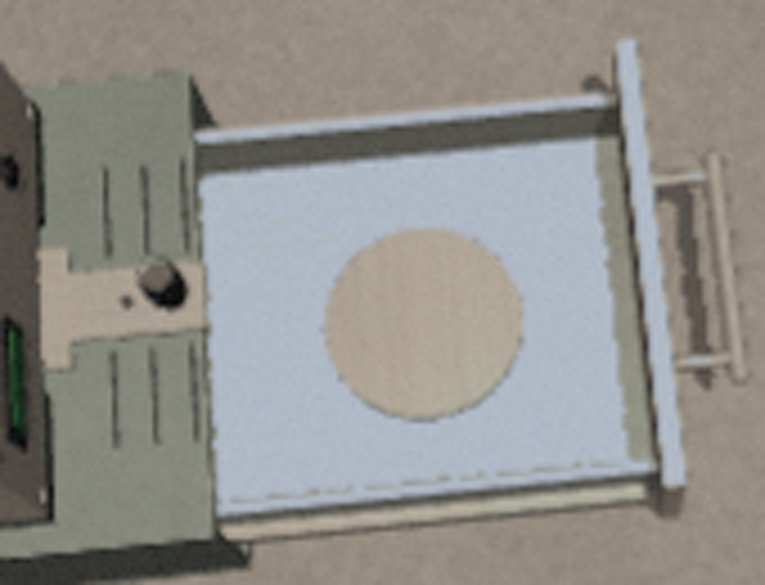

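The crops show the hex cap (dark, triangle on top) centred near (430.5,240.5) in the top view, with two flats roughly perpendicular to world x. In c2 the plate is centred at (424,323), the knob top is at (160,276), and the bar runs from (713,155) to (740,378). I'll fit the cap silhouette in both views and the station pose from these points, and crop the side view.

```bash
cat > fit.py <<'E'
from h import *
from scipy.optimize import minimize
B={"top":(405,215,50,50),"side":(250,130,50,50)}; I={}
for n in B:
    x,y,w,hh=B[n]; g=cv2.cvtColor(cv2.imread(f"pics/{n}0.png"),cv2.COLOR_BGR2GRAY)[y:y+hh,x:x+w].astype(float)
    m=np.percentile(g[10:40,10:40],90); lo=np.percentile(g[10:40,10:40],10); I[n]=np.clip((m-g)/(m-lo-10),0,1)
def ren(n,p):
    a=p[2]+np.arange(6)*np.pi/3; v=np.c_[p[0]+.0316*np.cos(a),p[1]+.0316*np.sin(a)]
    x,y,w,hh=B[n]; K=8; im=np.zeros((hh*K,w*K),np.uint8)
    sh=v+.019*p[3:5]
    lo=np.c_[v,np.full(6,.003)]
    for P in (np.r_[lo,np.c_[v,np.full(6,.022)]],np.r_[lo,np.c_[sh,np.full(6,.003)]]):
        q=(proj(n,P)-[x,y]+.5)*K; cv2.fillConvexPoly(im,cv2.convexHull((q*16).astype(np.int32)),255,shift=4)
    return cv2.resize(im,(w,hh),interpolation=cv2.INTER_AREA)/255.
def cost(p,ns=("top","side")): return sum(((ren(n,p)-I[n])**2)[8:42,8:42].sum() for n in ns)
for ns in(("top",),("side",),("top","side")):
    best=None
    for a in np.radians([-10,0,10,20,30]):
        s=[.44,-.319,a,0.2,.2]; S=[s]+[[s[j]+(.01,.01,.2,.6,.6)[j]*(j==k) for j in range(5)] for k in range(5)]
        r=minimize(cost,s,args=(ns,),method="Nelder-Mead",options=dict(initial_simplex=S,maxiter=600))
        if best is None or r.fun<best.fun: best=r
    p=best.x; print(ns,p[:2].round(4),"vertex deg",np.degrees(p[2])%60,p[3:],best.fun)
E
python3 fit.py
python3 - <<'E'
from h import *
s=cv2.imread("pics/side0.png")
cv2.imwrite("pics/c3.png",cv2.convertScaleAbs(crop(s,270,190,150,130,4.5),alpha=1.2))
c=lambda u,v:((u+.5)/4.5-.5+190,(v+.5)/4.5-.5+100)
F=[((424,323),(-.022,0,.025),1),((713,155),(-.187,-.06,.072),1),((740,378),(-.187,.06,.072),1),((190,75),(-.14,-.125,.105),0),((213,537),(-.14,.125,.105),0),((160,276),(-.126,0,.1465),0),((626,41),(-.146,-.122,.1),1),((673,486),(-.146,.122,.1),1)]
def res(p,out=0):
    R=np.array([[np.cos(p[2]),-np.sin(p[2])],[np.sin(p[2]),np.cos(p[2])]]);o=[]
    for uv,P,dr in F:
        P=np.array(P);  P[1]*=-1 
        P[0]-=dr*p[3]; w=R@P[:2]+p[:2]; o.append((proj("top",[*w,P[2]])-c(*uv))[0])
    return np.array(o) if out else np.ravel(o)
r=least_squares(res,[.6,.27,1.57,.22]); print(r.x,np.degrees(r.x[2])); print(res(r.x,1).round(2))
E
```

```text
('top',) [ 0.4393 -0.3242] vertex deg 26.590047035481597 [0.08515971 0.19931519] 11.813738815048712
('side',) [ 0.4407 -0.3241] vertex deg 27.987183853607196 [0.13779739 0.15193352] 16.5926080236016
('top', 'side') [ 0.4395 -0.3242] vertex deg 28.41009881653402 [0.1383134  0.18353567] 33.08674708674572
[0.55468145 0.2810233  1.75581987 0.22282481] 100.60106796459577
[[  -0.23   -2.89]
 [   6.08   43.45]
 [  -7.61  -53.28]
 [   8.06  101.26]
 [  -6.77 -104.69]
 [  -0.58   -1.49]
 [  12.63   94.05]
 [ -12.95 -103.59]]
```

View pics/c3.png

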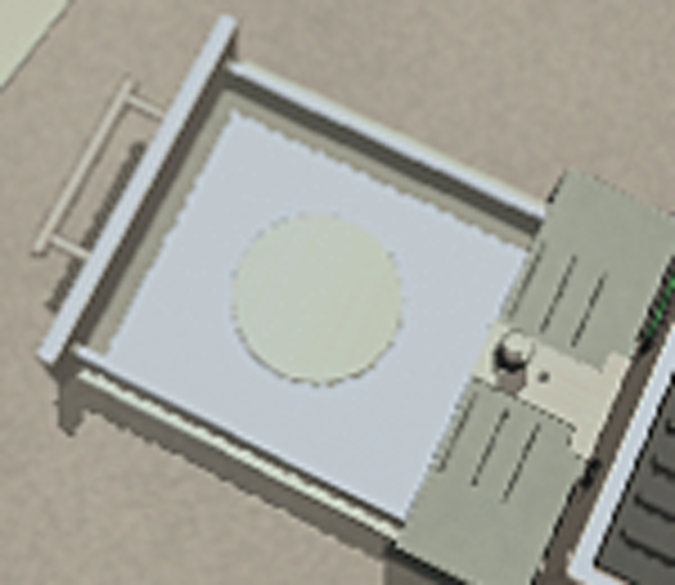

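The side crop shows the plate at (317,299), the knob top at (515,345), the bar ends at (128,88) and (42,250), and the panel ends at (229,20) and (48,355). I had the y sign wrong in the fit, so I'm fixing that and fitting both views together.

Run:
```python
from h import *
c={"top":lambda u,v:((u+.5)/4.5-.5+190,(v+.5)/4.5-.5+100),"side":lambda u,v:((u+.5)/4.5-.5+270,(v+.5)/4.5-.5+190)}
M=[((-.022,0,.025),1),((-.187,-.06,.072),1),((-.187,.06,.072),1),((-.14,-.125,.105),0),((-.14,.125,.105),0),((-.126,0,.1465),0),((-.146,-.122,.1),1),((-.146,.122,.1),1)]
U={"top":[(424,323),(713,155),(740,378),(190,75),(213,537),(160,276),(626,41),(673,486)],
"side":[(317,299),(42,250),(128,88),(398,545),(560,172),(515,342),(48,355),(229,20)]}
def W(p,P,dr):
    R=np.array([[np.cos(p[2]),-np.sin(p[2])],[np.sin(p[2]),np.cos(p[2])]]); P=np.array(P); P[0]-=dr*p[3]
    return np.r_[R@P[:2]+p[:2],P[2]]
def res(p,ns): return np.ravel([(proj(n,W(p,P,d))-c[n](*uv))[0] for n in ns for (P,d),uv in zip(M,U[n])])
for ns in(["top"],["side"],["top","side"]):
    r=least_squares(res,[.6,.27,1.57,.22],args=(ns,)); p=r.x
    print(ns,p.round(4),np.degrees(p[2]).round(2)); print(res(p,ns).reshape(-1,2).round(1).tolist())
    for nm,P,d in(("plate",(-.022,0,.025),1),("bar",(-.187,0,.072),1),("barshut",(-.187,0,.072),1),("knob",(-.126,0,.1085),0)):
        print(nm,W(p,P,d if nm!="barshut" else 0).round(4))
```

```text
['top'] [0.5562 0.282  1.7194 0.2231] 98.51
[[-0.1, -0.1], [-0.1, 1.3], [-0.2, -0.6], [0.1, -0.9], [0.7, 0.4], [-0.8, -0.2], [-0.2, -0.4], [0.7, 0.5]]
plate [0.5925 0.0396 0.025 ]
bar [ 0.617  -0.1236  0.072 ]
barshut [0.5839 0.0971 0.072 ]
knob [0.5749 0.1574 0.1085]
['side'] [0.5577 0.2815 1.7243 0.2217] 98.8
[[0.4, -0.2], [-0.6, 0.2], [0.3, -0.4], [-1.0, -0.2], [1.3, -1.6], [0.1, 0.9], [-0.7, 1.7], [0.3, -0.8]]
plate [0.5949 0.0407 0.025 ]
bar [ 0.6202 -0.1224  0.072 ]
barshut [0.5863 0.0967 0.072 ]
knob [0.5769 0.157  0.1085]
['top', 'side'] [0.5569 0.2818 1.7214 0.2226] 98.63
[[-0.2, -0.5], [-0.4, 0.7], [-0.4, -1.2], [0.1, -1.2], [0.9, -0.0], [-0.7, -0.6], [-0.5, -0.9], [0.7, -0.1], [0.4, -0.7], [-0.4, -0.5], [0.6, -1.0], [-0.8, -0.6], [1.8, -1.8], [0.4, 0.6], [-0.6, 0.9], [0.5, -1.4]]
plate [0.5936 0.04   0.025 ]
bar [ 0.6183 -0.1231  0.072 ]
barshut [0.5849 0.0969 0.072 ]
knob [0.5758 0.1573 0.1085]
```

Both views agree within 2–3 mm: cap at (0.440,-0.324), flats at yaw 28, plate at (0.5936,0.040), knob at (0.576,0.157), station yaw 98.6, drawer out 0.2226 m. I'll turn to yaw 28 and move above the cap.

```bash
python3 -m jog '[[0,0,0,0,0,-0.122,0.087],[0,0,0,0,0,-0.122,0.087],[0.039,-0.0138,0,0,0,0,0.087],[0.039,-0.0138,0,0,0,0,0.087],[0.039,-0.0138,0,0,0,0,0.087],[0.039,-0.0138,0,0,0,0,0.087],[0.039,-0.0138,0,0,0,0,0.087],[0.039,-0.0138,0,0,0,0,0.087],[0.039,-0.0138,0,0,0,0,0.087],[0.039,-0.0138,0,0,0,0,0.087],[0.039,-0.0138,0,0,0,0,0.087],[0,0,0,0,0,0,0.087]]'
cat > d.py <<'E'
# world target -> tool-axes shift and turn still to go: d.py x y z yaw
import sys; from h import *; from scipy.spatial.transform import Rotation as R
o=env.get_obs(); t=R.from_euler("xyz",o["tool_rot"],degrees=True); g=np.array(sys.argv[1:5],float)
G=R.from_euler("xyz",[180,0,g[3]],degrees=True)
print("tool",(t.inv().apply(g[:3]-o["tool_pos"])).round(4),"in target frame",G.inv().apply(g[:3]-o["tool_pos"]).round(4),"turn",(t.inv()*G).as_rotvec().round(3)); print(o["time_s"],o["tool_pos"].round(4),o["tool_rot"].round(2),"F",o["force"].round(1),"w",round(o["grip_width"],4),"gf",round(o["grasp_force"],1),"q",o["qpos"].round(0))
E
python3 d.py .440 -.324 .006 28
```

```text
time_s: 1.1
tool_pos: [0.4165, -0.3466, 0.2227]
tool_rot: [-179.9, -0.3, 28.9]
force: [-0.4, 1.3, 1.0]
grip_width: 0.0869
grasp_force: 0.0
tool [ 0.0304 -0.0081  0.2169] in target frame [ 0.0314 -0.0089  0.2167] turn [-0.002 -0.005  0.015]
1.1 [ 0.4165 -0.3466  0.2227] [-179.9    -0.3    28.86] F [-0.4  1.3  1. ] w 0.0869 gf 0.0 q [ 57.   6. -21.  98.   2.  76. -26.]
```

```bash
python3 -m jog '[[0.02,-0.005,0.01,0,0,0.015,0.087],[0.0105,-0.0033,0.02,0,0,0,0.087],[0,0,0.03,0,0,0,0.087],[0,0,0.03,0,0,0,0.087],[0,0,0.03,0,0,0,0.087],[0,0,0.02,0,0,0,0.087],[0,0,0,0,0,0,0.087],[0,0,0,0,0,0,0.087]]'
python3 d.py .440 -.324 .006 28
python3 - <<'E'
from h import *
a=crop(env.read_camera("top"),385,190,90,80,5);b=crop(env.read_camera("side"),225,110,80,80,5)
cv2.imwrite("pics/g1.png",cv2.convertScaleAbs(np.hstack([a[:,:400],b]),alpha=1.4))
E
```

```text
time_s: 1.77
tool_pos: [0.4316, -0.3337, 0.0816]
tool_rot: [-179.8, 0.1, 27.2]
force: [0.3, -0.6, 0.8]
grip_width: 0.0869
grasp_force: 0.0
tool [ 0.012  -0.0046  0.0756] in target frame [ 0.012  -0.0047  0.0756] turn [-0.003  0.001 -0.014]
1.7667 [ 0.4316 -0.3337  0.0816] [-1.7984e+02  6.0000e-02  2.7200e+01] F [ 0.3 -0.6  0.8] w 0.0869 gf 0.0 q [ 54.  14. -21. 107.   6.  61. -32.]
```

View pics/g1.png

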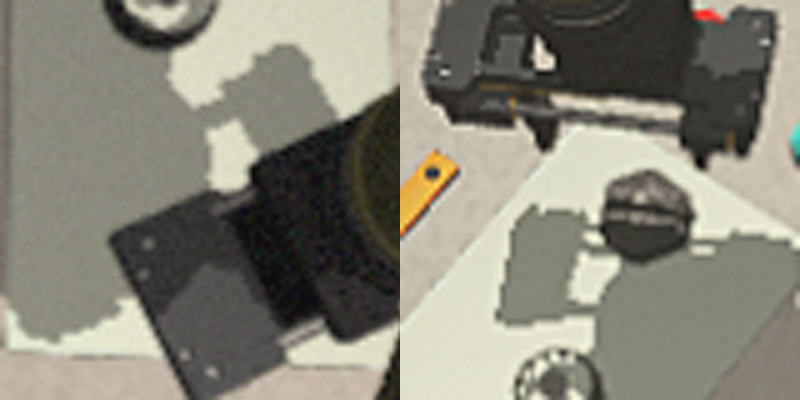

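The picture shows the open fingers above the cap, still a bit short of it along tool x. I'll correct that and then go down.

```bash
python3 -m jog '[[0.006,-0.0023,0,0,0,-0.014,0.087],[0.006,-0.0023,0,0,0,0,0.087],[0,0,0.015,0,0,0,0.087],[0,0,0.015,0,0,0,0.087],[0,0,0,0,0,0,0.087],[0,0,0,0,0,0,0.087],[0,0,0,0,0,0,0.087]]'
python3 d.py .440 -.324 .006 28
```

```text
time_s: 2.45
tool_pos: [0.442, -0.3247, 0.0537]
tool_rot: [179.9, -0.0, 28.0]
force: [0.1, 0.6, -0.6]
grip_width: 0.0872
grasp_force: 0.0
tool [-0.0015 -0.0016  0.0477] in target frame [-0.0015 -0.0015  0.0477] turn [ 0.001 -0.001  0.001]
2.45 [ 0.442  -0.3247  0.0537] [ 1.7991e+02 -5.0000e-02  2.8030e+01] F [ 0.1  0.6 -0.6] w 0.0872 gf 0.0 q [ 53.  16. -22. 108.   7.  57. -34.]
```

```bash
python3 -m jog '[[-0.0015,-0.0015,0.015,0,0,0,0.087],[0,0,0.015,0,0,0,0.087],[0,0,0.01,0,0,0,0.087],[0,0,0.006,0,0,0,0.087],[0,0,0,0,0,0,0.087],[0,0,0,0,0,0,0.087],[0,0,0,0,0,0,0.087]]'; python3 d.py .440 -.324 .006 28
python3 -m jog '[[0,0,0,0,0,0,0.06],[0,0,0,0,0,0,0.05],[0,0,0,0,0,0,0.045],[0,0,0,0,0,0,0.045],[0,0,0,0,0,0,0.045],[0,0,0,0,0,0,0.045],[0,0,0,0,0,0,0.045],[0,0,0,0,0,0,0.045]]' 15;  python3 d.py .440 -.324 .006 28
```

```text
time_s: 3.03
tool_pos: [0.4398, -0.3244, 0.0074]
tool_rot: [179.9, -0.0, 28.0]
force: [0.0, -0.3, -0.1]
grip_width: 0.0869
grasp_force: 0.0
tool [ 0.0004 -0.0002  0.0014] in target frame [ 0.0004 -0.0002  0.0014] turn [ 0.001 -0.001  0.   ]
3.0333 [ 0.4398 -0.3244  0.0074] [ 1.7992e+02 -4.0000e-02  2.8010e+01] F [ 0.  -0.3 -0.1] w 0.0869 gf 0.0 q [ 52.  19. -21. 110.   9.  52. -35.]
time_s: 3.7
tool_pos: [0.4391, -0.324, 0.0066]
tool_rot: [180.0, 0.0, 28.0]
force: [-0.5, 0.8, 0.5]
grip_width: 0.0559
grasp_force: 15.0
tool [0.0008 0.0004 0.0006] in target frame [0.0008 0.0004 0.0006] turn [0. 0. 0.]
3.7 [ 0.4391 -0.324   0.0066] [179.99   0.    28.01] F [-0.5  0.8  0.5] w 0.0559 gf 15.0 q [ 52.  19. -21. 110.   9.  52. -35.]
```

Width 56 mm, so the cap is gripped on a pad and the flat facing it. I'll lift and turn.

```bash
python3 -m jog '[[0,0,-0.01,0,0,0,0.045],[0,0,-0.02,0,0,0,0.045],[0,0,-0.03,0,0,0,0.045],[0,0,-0.03,0,0,0,0.045],[0,0,-0.03,0,0,0,0.045],[0,0,-0.03,0,0,-0.06,0.045],[0,0,0,0,0,-0.12,0.045],[0,0,0,0,0,-0.12,0.045],[0,0,0,0,0,-0.12,0.045],[0,0,0,0,0,-0.12,0.045],[0,0,0,0,0,-0.12,0.045],[0,0,0,0,0,-0.12,0.045]]' 25
python3 -m jog '[[0,0,0,0,0,-0.12,0.045],[0,0,0,0,0,-0.12,0.045],[0,0,0,0,0,-0.12,0.045],[0,0,0,0,0,-0.1,0.045],[0,0,0,0,0,0,0.045],[0,0,0,0,0,0,0.045]]' ;  python3 d.py .5936 .040 .08 98.6
```

```text
time_s: 4.7
tool_pos: [0.439, -0.3238, 0.1572]
tool_rot: [180.0, 0.0, 73.0]
force: [0.4, 0.2, -0.7]
grip_width: 0.0557
grasp_force: 25.0
time_s: 5.2
tool_pos: [0.439, -0.3239, 0.157]
tool_rot: [180.0, 0.0, 98.9]
force: [0.1, -0.4, -0.1]
grip_width: 0.0557
grasp_force: 25.0
tool [0.3357 0.2089 0.0769] in target frame [0.3367 0.2073 0.077 ] turn [0.    0.    0.005]
5.2 [ 0.439  -0.3239  0.157 ] [1.7999e+02 2.0000e-02 9.8890e+01] F [ 0.1 -0.4 -0.1] w 0.0557 gf 25.0 q [ 59.  10. -28. 102.   5.  69.  38.]
```

```bash
python3 -m jog '[[0.015,0,0,0,0,0.005,0.045],[0.03,0.01,0,0,0,0,0.045],[0.03,0.02,0,0,0,0,0.045],[0.03,0.02,0,0,0,0,0.045],[0.03,0.02,0,0,0,0,0.045],[0.03,0.02,0,0,0,0,0.045],[0.03,0.02,0,0,0,0,0.045],[0.03,0.02,0,0,0,0,0.045],[0.03,0.02,0,0,0,0,0.045],[0.03,0.02,0,0,0,0,0.045],[0.03,0.02,0,0,0,0,0.045],[0.02,0.017,0,0,0,0,0.045]]' >/dev/null
python3 -m jog '[[0,0,0,0,0,0,0.045],[0,0,0,0,0,0,0.045],[0,0,0,0,0,0,0.045]]' >/dev/null;  python3 d.py .5936 .040 .08 98.6
```

```text
tool [0.0013 0.0022 0.0763] in target frame [0.0012 0.0021 0.0763] turn [-0.001  0.001  0.002]
6.45 [0.5917 0.0385 0.1563] [-1.7993e+02  5.0000e-02  9.8720e+01] F [-0.3 -0.7 -0.2] w 0.0555 gf 25.0 q [ 29.  19. -43.  95.  13.  71.  -8.]
```

```bash
python3 -m jog '[[0.0012,0.0021,0.02,0,0,0,0.045],[0,0,0.03,0,0,0,0.045],[0,0,0.03,0,0,0,0.045],[0,0,0.02,0,0,0,0.045],[0,0,0,0,0,0,0.045],[0,0,0,0,0,0,0.045],[0,0,0,0,0,0,0.045]]' >/dev/null;  python3 d.py .5936 .040 .0285 98.6;python3 - <<'E'
from h import *
a=crop(env.read_camera("top"),225,120,90,100,4.4);b=crop(env.read_camera("side"),290,190,90,100,4.4)
cv2.imwrite("pics/p1.png",cv2.convertScaleAbs(np.hstack([a,b]),alpha=1.6))
E
```

```text
tool [ 0.0009 -0.0016  0.0296] in target frame [ 0.0009 -0.0015  0.0296] turn [0.002 0.001 0.001]
7.0333 [0.5952 0.0394 0.0581] [1.7989e+02 4.0000e-02 9.8660e+01] F [-0.4  0.4 -0. ] w 0.0556 gf 25.0 q [ 27.  25. -40. 100.  18.  61. -11.]
```

View pics/p1.png

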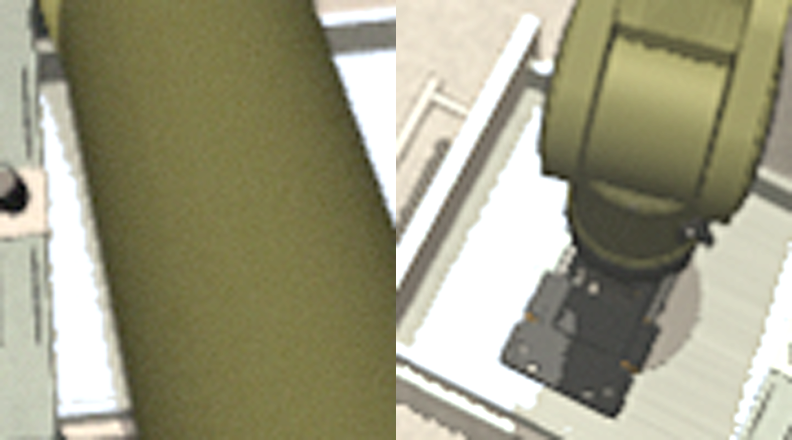

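The arm hides the cap in both views, though the side view shows the gripper over the plate with clear space all round. I'll go on by force and height.

```bash
python3 -m jog '[[0.0009,-0.0015,0.008,0,0,0,0.045],[0,0,0.008,0,0,0,0.045],[0,0,0.006,0,0,0,0.045],[0,0,0.004,0,0,0,0.045],[0,0,0.002,0,0,0,0.045],[0,0,0,0,0,0,0.045],[0,0,0,0,0,0,0.045],[0,0,0,0,0,0,0.045]]' >/dev/null;  python3 d.py .5936 .040 .0286 98.6
python3 -m jog '[[0,0,0.0008,0,0,0,0.045],[0,0,0.0008,0,0,0,0.045],[0,0,0,0,0,0,0.045],[0,0,0,0,0,0,0.045],[0,0,0,0,0,0,0.045]]' >/dev/null;  python3 d.py .5936 .040 .0286 98.6
```

```text
tool [-0.0011  0.001   0.    ] in target frame [-0.0011  0.001   0.    ] turn [-0.001  0.     0.003]
7.8 [0.5925 0.0409 0.0286] [-1.7995e+02  1.0000e-02  9.8780e+01] F [-2.8 -0.6  3.9] w 0.0555 gf 25.0 q [ 26.  27. -40. 102.  20.  59. -12.]
tool [-0.001   0.001  -0.0001] in target frame [-0.001   0.001  -0.0001] turn [-0.001  0.001  0.003]
8.2167 [0.5924 0.0408 0.0285] [-1.7994e+02  6.0000e-02  9.8770e+01] F [-6.6 -1.  13.7] w 0.056 gf 25.0 q [ 26.  27. -40. 102.  20.  59. -12.]
```

Contact at the expected height. I'll ease off, release and rise.

```bash
python3 -m jog '[[0,0,-0.001,0,0,0,0.045],[0,0,0,0,0,0,0.058],[0,0,0,0,0,0,0.065],[0,0,0,0,0,0,0.075],[0,0,0,0,0,0,0.08],[0,0,0,0,0,0,0.08],[0,0,-0.01,0,0,0,0.08],[0,0,-0.02,0,0,0,0.08],[0,0,-0.03,0,0,0,0.08],[0,0,-0.03,0,0,0,0.08],[0,0,-0.03,0,0,0,0.08],[0,0,-0.03,0,0,0,0.08]]' 5;  python3 d.py .6345 -.23 .065 98.6
```

```text
time_s: 9.22
tool_pos: [0.5926, 0.0411, 0.1801]
tool_rot: [180.0, 0.0, 98.8]
force: [0.8, 0.2, -0.1]
grip_width: 0.0796
grasp_force: 0.0
tool [-2.743e-01 -1.000e-04  1.151e-01] in target frame [-0.2743  0.0009  0.1151] turn [0.001 0.    0.003]
9.2167 [0.5926 0.0411 0.1801] [1.7997e+02 1.0000e-02 9.8790e+01] F [ 0.8  0.2 -0.1] w 0.0796 gf 0.0 q [ 29.  18. -43.  94.  13.  74.  -7.]
```

```bash
python3 -m jog '[[-0.02,0,0,0,0,0.003,0],[-0.03,0,0,0,0,0,0],[-0.03,0,0,0,0,0,0],[-0.03,0,0,0,0,0,0],[-0.03,0,0,0,0,0,0],[-0.03,0,0,0,0,0,0],[-0.02,0,0,0,0,0,0],[-0.015,0,0,0,0,0,0],[0,0,0,0,0,0,0],[0,0,0,0,0,0,0],[0,0,0,0,0,0,0]]' 20;  python3 d.py .6243 -.1627 .062 98.6
python3 - <<'E'
from h import *
print("bottle",at("top",(462,102),.188),at("side",(191,197),.188))
t=env.read_camera("top");s=env.read_camera("side")
cv2.imwrite("pics/top1.png",t);cv2.imwrite("pics/side1.png",s)
a=crop(t,225,110,130,110,3.4);b=crop(s,285,190,100,110,3.4)
cv2.imwrite("pics/p2.png",cv2.convertScaleAbs(np.hstack([a,b]),alpha=1.5))
E
```

```text
time_s: 10.13
tool_pos: [0.6236, -0.1592, 0.1783]
tool_rot: [180.0, -0.1, 98.7]
force: [-0.4, 0.4, 0.7]
grip_width: 0.0146
grasp_force: 0.0
tool [-3.700e-03  1.000e-04  1.163e-01] in target frame [-0.0036  0.0002  0.1163] turn [ 0.    -0.001  0.003]
10.1333 [ 0.6236 -0.1592  0.1783] [ 1.7997e+02 -8.0000e-02  9.8750e+01] F [-0.4  0.4  0.7] w 0.0146 gf 0.0 q [ 41.  23. -37.  86.  14.  75.  11.]
bottle [ 0.71770941 -0.35287608] [ 0.72397363 -0.35058603]
```

View pics/p2.png

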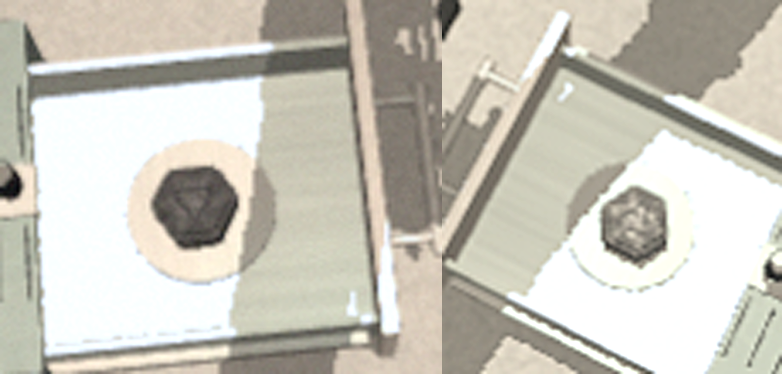

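The cap sits flat, recess up, on the plate. Outline centres in the crop are top (195,207) and side (192,223), with the plate at top (201,211). I'll compute the offset.

Run:
```python
from h import *
def ctr(n,x,y,x0,y0):
    a=np.radians(8.6+30+60*np.arange(6)); v=np.c_[x+.0316*np.cos(a),y+.0316*np.sin(a)]
    q=proj(n,np.r_[np.c_[v,np.full(6,.025)],np.c_[v,np.full(6,.044)]]); return ((q.max(0)+q.min(0))/2-[x0,y0]+.5)*3.4
obs={"top":(195,207.5,225,110),"side":(192,223,285,190)}
for n,(u,v,x0,y0) in obs.items():
    f=least_squares(lambda p:ctr(n,*p,x0,y0)-[u,v],[.59,.04]).x
    t=np.linspace(0,6.28,100); 
    print(n,"cap",f.round(4)," plate centre px if at .5936,.040:",((proj(n,[.5936,.04,.025])[0]-[x0,y0]+.5)*3.4).round(1))
```

```text
top cap [0.5914 0.0429]  plate centre px if at .5936,.040: [200.9 208.6]
side cap [0.5942 0.0412]  plate centre px if at .5936,.040: [190.4 223.9]
```

The cap is within about 2–3 mm of the plate's centre. Now lowering in front of the bar.

```bash
python3 -m jog '[[-0.0036,0,0.02,0,0,0,0],[0,0,0.03,0,0,0,0],[0,0,0.03,0,0,0,0],[0,0,0.02,0,0,0,0],[0,0,0.012,0,0,0,0],[0,0,0.004,0,0,0,0],[0,0,0,0,0,0,0],[0,0,0,0,0,0,0]]' >/dev/null;  python3 d.py .5849 .0969 .062 98.6
python3 -m jog '[[0.008,0,0,0,0,0,0],[0.006,0,0,0,0,0,0],[0.004,0,0,0,0,0,0],[0.004,0,0,0,0,0,0],[0.004,0,0,0,0,0,0],[0.004,0,0,0,0,0,0],[0.004,0,0,0,0,0,0],[0.004,0,0,0,0,0,0]]' >/dev/null;  python3 d.py .5849 .0969 .062 98.6
```

```text
tool [ 0.2649 -0.0004  0.0012] in target frame [ 0.2649 -0.0005  0.0013] turn [0.002 0.001 0.001]
10.9 [ 0.625  -0.165   0.0633] [1.7989e+02 4.0000e-02 9.8640e+01] F [0.8 0.1 1.3] w 0.0004 gf 0.0 q [ 40.  29. -35.  93.  18.  64.   8.]
tool [2.279e-01 0.000e+00 1.000e-04] in target frame [0.2279 0.0003 0.0004] turn [ 0.001  0.001 -0.001]
11.5667 [ 0.6187 -0.1284  0.0624] [1.7995e+02 7.0000e-02 9.8550e+01] F [ 0.8 -2.4  1.5] w 0.0002 gf 1.2 q [ 38.  28. -36.  95.  18.  63.   5.]
```

Contact with the bar at about 2.4 N, as expected for the drawer's friction. Pushing on gently.

```bash
python3 -m jog '[[0.005,0,0,0,0,0,0],[0.006,0,0,0,0,0,0],[0.007,0,0,0,0,0,0],[0.008,0,0,0,0,0,0],[0.008,0,0,0,0,0,0],[0.008,0,0,0,0,0,0],[0.008,0,0,0,0,0,0],[0.008,0,0,0,0,0,0],[0.008,0,0,0,0,0,0],[0.008,0,0,0,0,0,0],[0.008,0,0,0,0,0,0],[0.008,0,0,0,0,0,0]]' >/dev/null;  python3 d.py .5849 .0969 .062 98.6
python3 -m jog '[[0.008,0,0,0,0,0,0],[0.008,0,0,0,0,0,0],[0.008,0,0,0,0,0,0],[0.008,0,0,0,0,0,0],[0.008,0,0,0,0,0,0],[0.007,0,0,0,0,0,0],[0.006,0,0,0,0,0,0],[0.005,0,0,0,0,0,0],[0.004,0,0,0,0,0,0],[0.003,0,0,0,0,0,0]]' >/dev/null;  python3 d.py .5849 .0969 .062 98.6
```

```text
tool [ 1.364e-01  5.000e-04 -1.000e-04] in target frame [ 1.364e-01  5.000e-04 -1.000e-04] turn [ 0.  0. -0.]
12.5667 [ 0.6048 -0.0381  0.0619] [1.80e+02 1.00e-02 9.86e+01] F [ 1.6 -1.6  0.8] w 0.0004 gf 1.3 q [ 32.  25. -38.  99.  17.  62.  -3.]
tool [ 0.0716  0.0008 -0.0002] in target frame [ 0.0716  0.0008 -0.0002] turn [-0. -0.  0.]
13.4 [0.5949 0.026  0.0618] [-179.97   -0.     98.61] F [ 0.7 -2.8 -0.1] w 0.0005 gf 1.1 q [ 28.  24. -40. 100.  17.  62.  -9.]
```

```bash
python3 -m jog '[[0.003,0,0,0,0,0,0],[0.004,0,0,0,0,0,0],[0.005,0,0,0,0,0,0],[0.005,0,0,0,0,0,0],[0.005,0,0,0,0,0,0],[0.005,0,0,0,0,0,0],[0.005,0,0,0,0,0,0],[0.004,0,0,0,0,0,0],[0.003,0,0,0,0,0,0],[0.002,0,0,0,0,0,0],[0.002,0,0,0,0,0,0],[0.002,0,0,0,0,0,0]]' >/dev/null;  python3 d.py .5849 .0969 .062 98.6
python3 -m jog '[[0.0015,0,0,0,0,0,0],[0.0015,0,0,0,0,0,0],[0.0015,0,0,0,0,0,0],[0.0015,0,0,0,0,0,0]]' >/dev/null;  python3 d.py .5849 .0969 .062 98.6
```

```text
tool [ 0.0273  0.0007 -0.0002] in target frame [ 0.0273  0.0007 -0.0002] turn [-0.  0. -0.]
14.4 [0.5883 0.0698 0.0618] [-1.7998e+02  2.0000e-02  9.8580e+01] F [ 0.9 -2.4 -0.4] w 0.0006 gf 1.1 q [ 24.  24. -41. 101.  18.  62. -14.]
tool [ 0.0212  0.0006 -0.0001] in target frame [ 0.0212  0.0006 -0.0001] turn [-0.  0. -0.]
14.7333 [0.5875 0.0758 0.0619] [-1.7999e+02  1.0000e-02  9.8580e+01] F [ 1.1 -2.2  0.4] w 0.0006 gf 1.1 q [ 24.  24. -41. 101.  18.  62. -14.]
```

```bash
for i in 1 2; do python3 -m jog '[[0.0015,0,0,0,0,0,0],[0.0015,0,0,0,0,0,0],[0.001,0,0,0,0,0,0],[0.001,0,0,0,0,0,0]]' >/dev/null;  python3 d.py .5849 .0969 .062 98.6; done
```

```text
tool [ 0.016   0.0006 -0.0001] in target frame [ 0.016   0.0006 -0.0001] turn [-0.  0.  0.]
15.0667 [0.5867 0.081  0.0619] [-179.99    0.     98.6 ] F [ 1.  -2.7  0. ] w 0.0003 gf 1.0 q [ 23.  24. -41. 101.  18.  62. -15.]
tool [ 0.0158  0.0006 -0.0002] in target frame [ 0.0158  0.0006 -0.0001] turn [-0.001  0.006 -0.003]
15.4 [0.5866 0.0812 0.0619] [-179.96    0.34   98.45] F [  1.9 -10.8   1.6] w 0.0002 gf 5.4 q [ 23.  24. -41. 101.  18.  62. -15.]
```

The drawer stops exactly at the predicted shut position and the force rises to 11 N, so it is shut. I'll back off, rise and open.

```bash
python3 -m jog '[[-0.004,0,0,0,0,0,0],[-0.012,0,0,0,0,0,0],[-0.014,0,0,0,0,0,0],[0,0,-0.02,0,0,0,0],[0,0,-0.03,0,0,0,0.05],[0,0,-0.035,0,0,0,0.06],[0,0,-0.035,0,0,0,0.06],[0,0,-0.03,0,0,0,0.06],[0,0,-0.02,0,0,0,0.06],[0,0,0,0,0,0,0.06],[0,0,0,0,0,0,0.06]]' >/dev/null;  python3 d.py .5758 .1573 .117 98.6
python3 - <<'E'
from h import *
t=env.read_camera("top");s=env.read_camera("side")
cv2.imwrite("pics/top2.png",t);cv2.imwrite("pics/side2.png",s)
a=crop(t,170,95,110,130,3.6);b=crop(s,330,190,110,130,3.6)
cv2.imwrite("pics/p3.png",cv2.convertScaleAbs(np.hstack([a,b]),alpha=1.4))
E
```

```text
tool [ 0.1027 -0.0003  0.116 ] in target frame [ 0.1027 -0.      0.1161] turn [ 0.002  0.    -0.001]
16.3167 [0.5912 0.0557 0.2331] [1.7987e+02 1.0000e-02 9.8570e+01] F [-0.6 -0.3 -0.5] w 0.0388 gf 0.0 q [ 28.  16. -43.  90.  11.  79.  -7.]
```

View pics/p3.png

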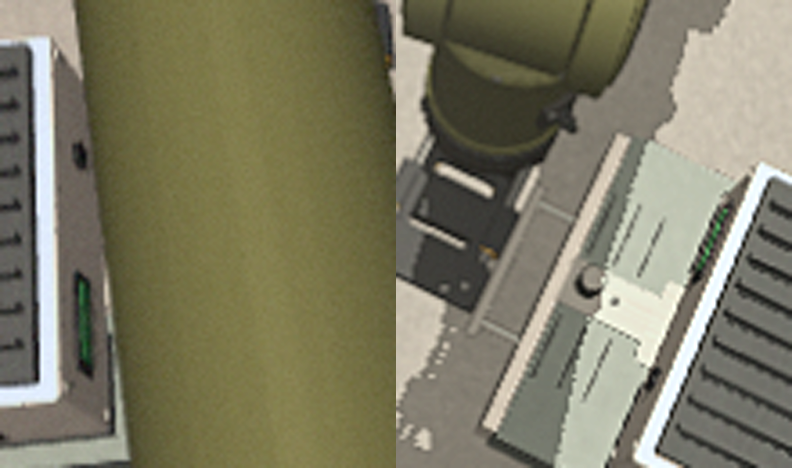

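The side view shows the panel flush on the chamber, with the knob at (590,280) in the crop and the shutter in. Moving over the knob next.

```bash
python3 -m jog '[[0.01,0,0,0,0,0,0.06],[0.02,0,0,0,0,0,0.06],[0.025,0,0,0,0,0,0.06],[0.025,0,0,0,0,0,0.06],[0.015,0,0,0,0,0,0.06],[0.0077,0,0,0,0,0,0.06],[0,0,0.02,0,0,0,0.06],[0,0,0.02,0,0,0,0.06],[0,0,0.015,0,0,0,0.06],[0,0,0,0,0,0,0.06],[0,0,0,0,0,0,0.06]]' >/dev/null;  python3 d.py .5758 .1573 .117 98.6
python3 - <<'E'
from h import *
s=env.read_camera("side")
cv2.imwrite("pics/side3.png",s)
cv2.imwrite("pics/p4.png",cv2.convertScaleAbs(crop(s,330,190,120,110,5),alpha=1.6))
E
```

```text
tool [0.0001 0.0016 0.0586] in target frame [0.0001 0.0014 0.0587] turn [-0.003  0.    -0.   ]
17.3333 [0.5744 0.157  0.1757] [-1.7983e+02  1.0000e-02  9.8580e+01] F [0.9 0.4 0.2] w 0.0599 gf 0.0 q [ 19.  19. -45.  93.  14.  74. -20.]
```

View pics/p4.png

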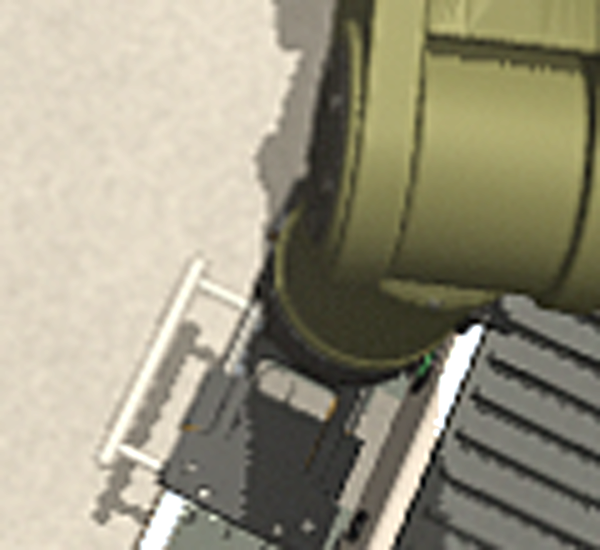

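The gripper is over the knob and clear of the head. Those were my ten pictures, so from here I rely on numbers. Lowering in steps with a force check.

```bash
python3 -m jog '[[0,0.0014,0.012,0,0,0,0.06],[0,0,0.012,0,0,0,0.06],[0,0,0.008,0,0,0,0.06],[0,0,0,0,0,0,0.06]]' >/dev/null;  python3 d.py .5758 .1573 .117 98.6
python3 -m jog '[[0,0,0.008,0,0,0,0.06],[0,0,0.008,0,0,0,0.06],[0,0,0.006,0,0,0,0.06],[0,0,0.004,0,0,0,0.06],[0,0,0,0,0,0,0.06],[0,0,0,0,0,0,0.06]]' >/dev/null;  python3 d.py .5758 .1573 .117 98.6
```

```text
tool [0.0001 0.0008 0.0254] in target frame [0.     0.0007 0.0254] turn [-0.004  0.    -0.   ]
17.7167 [0.5752 0.1572 0.1424] [-1.7978e+02  2.0000e-02  9.8590e+01] F [-1.1  0.1  0.2] w 0.0604 gf 0.0 q [ 19.  21. -45.  95.  15.  70. -21.]
tool [-0.0005 -0.0007  0.0017] in target frame [-0.0005 -0.0007  0.0017] turn [-0.  0. -0.]
18.2167 [0.5764 0.1579 0.1187] [-179.98    0.     98.6 ] F [-0.2  0.  -0.1] w 0.0601 gf 0.0 q [ 18.  22. -44.  97.  16.  68. -21.]
```

```bash
python3 -m jog '[[0,0,0,0,0,0,0.04],[0,0,0,0,0,0,0.025],[0,0,0,0,0,0,0.01],[0,0,0,0,0,0,0.005],[0,0,0,0,0,0,0.005],[0,0,0,0,0,0,0.005],[0,0,0,0,0,0,0.005],[0,0,0,0,0,0,0.005]]' 45 >/dev/null;  python3 d.py .5758 .1573 .117 98.6
```

```text
tool [-0.0004 -0.0016  0.002 ] in target frame [-0.0004 -0.0015  0.002 ] turn [ 0.002 -0.    -0.   ]
18.8833 [0.5773 0.1579 0.119 ] [ 1.7991e+02 -1.0000e-02  9.8590e+01] F [ 2.7  0.6 -1.3] w 0.019 gf 45.0 q [ 18.  22. -44.  97.  16.  68. -21.]
```

Knob gripped. Pulling out gently.

```bash
python3 -m jog '[[-0.002,0,0,0,0,0,0.005],[-0.003,0,0,0,0,0,0.005],[-0.004,0,0,0,0,0,0.005],[-0.004,0,0,0,0,0,0.005],[-0.004,0,0,0,0,0,0.005],[-0.004,0,0,0,0,0,0.005],[-0.004,0,0,0,0,0,0.005],[-0.004,0,0,0,0,0,0.005],[-0.003,0,0,0,0,0,0.005],[-0.002,0,0,0,0,0,0.005],[0,0,0,0,0,0,0.005],[0,0,0,0,0,0,0.005]]' >/dev/null;  python3 d.py .5833 .1183 .119 98.6
```

```text
tool [-0.0098  0.     -0.0001] in target frame [-0.0098  0.0001 -0.    ] turn [ 0.002 -0.005  0.002]
19.8833 [0.5818 0.128  0.119 ] [179.88  -0.29  98.72] F [ 2.3  6.9 -3.5] w 0.0187 gf 45.0 q [ 21.  21. -44.  97.  16.  67. -18.]
```

```bash
python3 -m jog '[[-0.003,0,0,0,0,0,0.005],[-0.003,0,0,0,0,0,0.005],[-0.002,0,0,0,0,0,0.005],[-0.002,0,0,0,0,0,0.005],[0,0,0,0,0,0,0.005],[0,0,0,0,0,0,0.005],[0,0,0,0,0,0,0.005],[0,0,0,0,0,0,0.005]]' >/dev/null;  python3 d.py .5833 .1183 .119 98.6
python3 - <<'E'
from h import *
for i in range(1):
  for n in("top","side"): cv2.imwrite(f"pics/{n}4.png",env.read_camera(n))
# brightness profile along station x on the blade, both sides of the tongue (y=+-.025), z=.1085 blade, side camera
a=cv2.imread("pics/side2.png",0).astype(np.float32); b=cv2.imread("pics/side4.png",0).astype(np.float32)
th=1.7243;R=np.array([[np.cos(th),-np.sin(th)],[np.sin(th),np.cos(th)]]);O=[.5577,.2815]
for y in(-.025,.025):
    print(y)
    for nm,im in(("before",a),("now",b)):
        xs=np.arange(-.138,-.062,.003); P=np.array([np.r_[R@[x,y]+O,.1085] for x in xs]); q=proj("side",P).astype(np.float32)
        print(nm,[(int(x*1000),int(g)) for x,g in zip(xs,cv2.remap(im,q[:,:1],q[:,1:],cv2.INTER_LINEAR)[:,0])])
E
```

```text
tool [-0.0007  0.0001  0.    ] in target frame [-0.0007  0.0001  0.    ] turn [ 0.002 -0.006  0.003]
20.55 [0.5831 0.119  0.119 ] [179.87  -0.34  98.76] F [ 3.   7.4 -3.7] w 0.0189 gf 45.0 q [ 22.  21. -44.  97.  15.  67. -17.]
-0.025
before [(-138, 78), (-135, 84), (-132, 81), (-129, 84), (-126, 83), (-123, 84), (-120, 85), (-117, 84), (-113, 86), (-110, 138), (-107, 140), (-104, 136), (-101, 137), (-98, 138), (-95, 137), (-92, 133), (-89, 135), (-86, 136), (-83, 135), (-80, 135), (-77, 136), (-74, 124), (-71, 167), (-68, 165), (-65, 164), (-62, 168)]
now [(-138, 34), (-135, 34), (-132, 55), (-129, 63), (-126, 56), (-123, 53), (-120, 70), (-117, 84), (-113, 79), (-110, 98), (-107, 101), (-104, 99), (-101, 100), (-98, 100), (-95, 99), (-92, 99), (-89, 99), (-86, 99), (-83, 98), (-80, 96), (-77, 87), (-74, 164), (-71, 160), (-68, 158), (-65, 158), (-62, 162)]
0.025
before [(-138, 91), (-135, 66), (-132, 71), (-129, 83), (-126, 85), (-123, 83), (-120, 76), (-117, 128), (-113, 103), (-110, 128), (-107, 140), (-104, 138), (-101, 137), (-98, 137), (-95, 135), (-92, 93), (-89, 137), (-86, 139), (-83, 137), (-80, 137), (-77, 136), (-74, 137), (-71, 154), (-68, 166), (-65, 165), (-62, 169)]
now [(-138, 43), (-135, 47), (-132, 45), (-129, 40), (-126, 28), (-123, 23), (-120, 57), (-117, 82), (-113, 57), (-110, 90), (-107, 101), (-104, 100), (-101, 100), (-98, 100), (-95, 99), (-92, 104), (-89, 164), (-86, 165), (-83, 161), (-80, 162), (-77, 161), (-74, 161), (-71, 161), (-68, 161), (-65, 160), (-62, 165)]
```

The shoulder edge in the side picture moved about 39–40 mm and the arm travelled 39.3 mm, with the force near 8 N and no slip. A last 0.8 mm, a settle, and a finer edge measurement.

```bash
python3 -m jog '[[-0.0008,0,0,0,0,0,0.005],[0,0,0,0,0,0,0.005],[0,0,0,0,0,0,0.005],[0,0,0,0,0,0,0.005],[0,0,0,0,0,0,0.005],[0,0,0,0,0,0,0.005]]' >/dev/null;  python3 d.py .5833 .1183 .119 98.6
python3 - <<'E'
from h import *
b=np.mean([cv2.cvtColor(env.read_camera("side"),cv2.COLOR_BGR2GRAY).astype(np.float32) for _ in range(3)],0)
a=cv2.imread("pics/side2.png",0).astype(np.float32)
th=1.7243;R=np.array([[np.cos(th),-np.sin(th)],[np.sin(th),np.cos(th)]]);O=[.5577,.2815]
for nm,im,lo in(("before",a,-.084),("now",b,-.124)):
    xs=np.arange(lo,lo+.024,.001); pr=0
    for y in np.r_[np.linspace(-.030,-.0205,12),np.linspace(.0205,.030,12)]:
        q=proj("side",np.array([np.r_[R@[x,y]+O,.1085] for x in xs])).astype(np.float32)
        pr=pr+cv2.remap(im,q[:,:1],q[:,1:],cv2.INTER_LINEAR)[:,0]/24
    print(nm,[(round(x*1000),int(g)) for x,g in zip(xs,pr)])
E
python3 d.py .5833 .1183 .119 98.6
```

```text
tool [-0.0003  0.0001 -0.    ] in target frame [-0.0003  0.0001 -0.    ] turn [ 0.002 -0.006  0.003]
21.15 [0.5831 0.1186 0.119 ] [179.87  -0.37  98.78] F [ 2.9  7.9 -4.9] w 0.019 gf 45.0 q [ 22.  21. -44.  97.  15.  67. -17.]
before [(-84, 135), (-83, 134), (-82, 135), (-81, 136), (-80, 136), (-79, 135), (-78, 134), (-77, 134), (-76, 132), (-75, 128), (-74, 129), (-73, 139), (-72, 154), (-71, 163), (-70, 166), (-69, 166), (-68, 165), (-67, 165), (-66, 165), (-65, 166), (-64, 167), (-63, 169), (-62, 171), (-61, 166)]
now [(-124, 46), (-123, 48), (-122, 53), (-121, 59), (-120, 64), (-119, 69), (-118, 72), (-117, 74), (-116, 75), (-115, 73), (-114, 73), (-113, 80), (-112, 89), (-111, 96), (-110, 100), (-109, 101), (-108, 101), (-107, 101), (-106, 101), (-105, 100), (-104, 100), (-103, 100), (-102, 100), (-101, 100)]
tool [-0.0003  0.0001  0.    ] in target frame [-0.0003  0.0001  0.    ] turn [ 0.002 -0.007  0.003]
21.3 [0.5832 0.1186 0.119 ] [179.87  -0.37  98.78] F [ 2.5  9.2 -4.3] w 0.019 gf 45.0 q [ 22.  21. -44.  97.  15.  67. -17.]
```

The edge moved 39.8 mm and is steady, so I'm handing in.

```bash
python3 -c "
from cell import env
print(env.sign_off())"
```

```text
the job is handed in; nothing more can be done
None
```

The job is handed in at about 21 s of the 72 s limit: the hex cap is on the plate recess side up, within about 3 mm of centre, the drawer is shut, and the arm is holding the shutter's knob with the shoulder at the middle line (measured 39.8 mm of 40 mm).

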